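Set the slotted fence of the filing jig to the scribed line and clamp it

TASK

On the knife maker's jig, slide the slotted brass fence along its two studs until its pointed nose stands on the scribed line, without ramming it against the studs. Then press the cam lever down until the cam bites and the fence is held firmly, but stop there: forcing the lever on would dent the brass. Let go, and leave the other things on the bench alone.

Things in the scene. Friction and masses are not known exactly. Their poses are not given: they have to be found in the camera images.
- bed: The jig's dark steel bed plate, 130 x 320 x 12 mm, fixed to the bench. Its origin is on the bench top; its x axis points away from the robot (give or take its yaw), its y axis runs along the slots, the direction in which the fence slides, z is up. Plate top 12 mm above the origin.
- fence: Loose brass bar, 208 x 50 x 8 mm, about 0.65 kg, lying on the bed, long side along the bed's y. Two slots in line along y, 11 mm wide, 72 mm long, ride on the two studs. It slides 32 mm either side of the middle, with 1.5 mm side play, against 3 to 8 N of friction. Origin: underside, on the slots' line, between the slots.
- studs: Two fixed steel studs, 8 mm thick, 88 mm apart along the bed's y, standing in the fence's slots; 18 mm washers and nuts on top, 2.5 mm clear of the fence, keep it from lifting off. Origin: the bed's origin.
- fence_post (a point): Centre of the square upright brass post (16 x 16 mm, 36 mm tall, sides along the bed's axes) at the fence's +y end, the handle to slide it by: free on both x sides. Its foot is 8 mm and its top 44 mm above the bed plate. It is on the slots' line, 106 mm along +y from the nose.
- fence_nose (a point): Tip of the pointed nose in the middle of the fence's far (+x) edge, 35 mm from the slots' line, at the level of the bed plate's top. It moves with the fence.
- mark (a point): Near end of the scribed line: a thin dark line (1.6 mm wide, 26 mm long, along the bed's x) across the strip of paper tape on the bed beside the fence. This point is where the tip of the fence's nose must stand; the line is 16 to 54 mm from the nose at the start, on either side of it along y.
- lever_pivot (a point): Pivot of the cam lever, between the two cheeks of the grey clamp block that stands on the bed at the near (-x) side of the fence; it is 22 mm above the bed plate, give or take 1.2 mm from one set-up to the next. The axis is along the bed's y.
- lever_ball (a point): Centre of the black ball (18 mm across) on the cam lever's end, 85 mm from the pivot. The lever points to -x of the bed and rises 55 degrees above level when joint lever is 0. Push to keep it moving: under 3 N loose (more at first, when steep), growing once the cam bites; at 8 to 10 N the fence is firmly held, past 12 N the cam soon dents the brass. At rest the push falls back.
- lever (a joint): Angle of the cam lever (11 mm steel rod) in rad: 0 raised 55 degrees and loose, growing as the ball is pushed down (0.96 is level, 1.3 the stop). It stays where it is left, loose or clamped. The cam's underside meets the fence somewhere between 0.3 and 0.9 rad, different each time.
- blade: Bystander: steel knife blank lying on the bench beyond the bed, about 210 x 30 x 5 mm. Leave it alone.
- guard: Bystander: small brass guard with a slot, 22 x 50 x 10 mm, lying on the bed plate near its -y end. Leave it alone.
- scale_a: Bystander: wooden handle scale, 120 x 34 x 8 mm, on the bench at the -y side. Leave it alone.
- scale_b: Bystander: the second wooden handle scale, same size, just beyond the first. Leave it alone.
- glue: Bystander: glue jar, 52 mm across, 85 mm tall, at the +y side. Leave it alone.
- sander: Bystander: cork sanding block, 60 x 100 x 35 mm, at the +y side. Leave it alone.
- hexkey: Bystander: bent steel hex key, 8 mm thick, about 80 mm long, on the bench at the near side of the bed. Leave it alone.
- screwdriver: Bystander: screwdriver with a wooden handle lying on the bench at the -y side, beside the scales. Leave it alone.
Things that resemble listed ones, but are neither listed nor needed, are in the scene too. What is meant by the fence is not pink, and is the smaller of those in its own colour.

How it is judged:
By the outcome, as a careful person would: the job done as asked, in the order asked, and still so for the second after the job is handed in, with the robot touching nothing.
It also fails if it takes over 61 s, if anything falls off the work surface, if the arm or the gripper's body presses on something with over 40 N, if the wrist force passes 120 N, or if a joint passes its speed limit or range.

ROBOT

A 6-joint arm with a two-finger parallel gripper is mounted at the origin on the work surface. World frame = base frame: x ahead of the robot, y to its left, z up, the work surface at z = 0. Lengths are in m, angles in rad, forces in N, time in s.
With the tool pointing down it reaches from about 0.375 to 0.975 m from the base axis. Payload 3.8 kg.
Tool frame: the origin (TCP) lies midway between the tips of the shut fingers; the grasp point (between the pads) lies 19 mm behind it; x points along the fingers, z is the direction in which the jaws open and shut, and the axes are right-handed (so a half turn about x gives the same grasp; the last joint's range is limited). The gripper opens to 85 mm and grips with 20 to 120 N. Pads are 22 mm wide; open, the fingers measure 114 mm over their backs; the gripper's body (76 mm by 85 mm) begins 54 mm behind the grasp point. The pads swing forward as they close: fully open they stand 13 mm farther back than shut.
Start: joints at [1.248, 0.264, 1.604, -0, 1.274, -0.037], TCP at [0.19, 0.648, 0.206] pointing down, gripper open.
Joint ranges: [-2.63, 2.63], [-0.94, 2.18], [0.31, 2.57], [-1.31, 4.45], [0, 2.66], [-2.55, 2.55]. Speed limits (rad/s): [2.57, 2.57, 3.14, 3.14, 3.14, 3.14].

INTERFACE

Orientations are given as a rotation vector (axis times angle).
In Python, from workcell import * gives the robot as it stands. The module is installed in compiled form; this text tells all that it offers.
- The arm moves only by the tool carry_out, never from a script. Its arguments are lists of equal length, an entry for each row: "offset": the shift along the tool's x, y, z in cm, a list of three; "delta_rot": the turn, a rotation vector about the tool's x, y, z in degrees, a list of three. A call has exactly 5 rows; each row shifts and turns the commanded pose from where the row before left it, along the tool's axes as they then stand; what a row does not reach is not made up. A row lasts 1/12 s, in which the tool goes at most 41.7 mm and 7.16 degrees, less where a joint would pass 70% of its speed; a pose out of reach is approached as far as the arm can. A call is refused whole if a number of a shift passes 4.17 or a number of a turn 7.16, either way. A call with a gripper value outside its range is refused whole. "fingers" is the opening, from -1 (shut) to 1 (fully open), set as the call begins (left out, the last holds). The fingers move at their own pace and stop on an object; "newtons" is the grip in N (left out, the last holds). Time passes only in rows, so rows that do not move let the fingers close, or fill a call up. It gives the time, the measured TCP pose, the force and the opening at its end, in the units of the state.
- read_state(): the state, without advancing time (a new reading comes with each control period).
- read_camera(name): name is "side" or "top"; returns (picture, depth): 400x640x3 uint8, red, green, blue; 400x640 float32, m along the optical axis (not along the pixel's ray), 0 where there is no reading.
- get_calibration(name): a dict with "fx", "fy", "cx", "cy" (pixels), "R" (3x3) and "t" (3): a world point X has camera coordinates R X + t. Camera axes: x right, y down, z forward; pixel columns grow to the right and rows downward; lengths in m; the calibration is good to about 2 mm. A picture is of the moment at which its call begins. get_calibration takes no time and is no camera call.
- finish_job(): hands the job in, once; it reports no verdict.
The state is a dict: "time": time; "q": joint angles; "joint_vel": joint speeds; "joint_torque": joint torques, N m; "tool_pos": TCP position; "tcp_rot": TCP orientation; "wrist_force": force on the tool from outside, world axes, zero at the start; "torque": the same for the moment, N m; "width": opening from 0.0 (shut) to 1.0 (fully open).
Only numpy, scipy, OpenCV 4.12 (cv2) and the standard library are available. Lean on these libraries where they do the work, as an engineer would, in place of code of your own. Each camera call takes 0.05 s, during which the arm holds its last target. There are 200 camera calls.

## Working session

There is one attempt and no reset: what is moved stays moved. The work goes in short steps, Python scripts to look and compute and a tool call to move; the robot and the scene stay as the last step left them, time stands still between calls to the robot, and variables do not carry over. Pictures are saved under pics/ and viewed, about 8 in all and at most 12, crops included, and the job is handed in when it is done.

Besides the shell and the picture viewer there is one more tool, called after "Request:" as name(argument=value, ...) on one line, values as JSON. carry_out: Moves the arm, as the interface text tells. Its arguments: {"type":"object","properties":{"offset":{"type":"array"},"delta_rot":{"type":"array"},"fingers":{"type":"number"},"newtons":{"type":"number"}},"required":["offset","delta_rot"]}

```bash
mkdir -p pics; cat > h.py <<'E'
from workcell import *
import numpy as np, cv2
def save(n,p): cv2.imwrite('pics/'+n+'.png',cv2.cvtColor(p,cv2.COLOR_RGB2BGR))
def ray(c,u,v,z):
    C=get_calibration(c);R=np.array(C['R']);t=np.array(C['t'])
    o=-R.T@t; d=R.T@np.array([(u-C['cx'])/C['fx'],(v-C['cy'])/C['fy'],1]); return o+d*(z-o[2])/d[2]
def proj(c,X):
    C=get_calibration(c);p=np.array(C['R'])@np.array(X)+np.array(C['t']);return C['fx']*p[0]/p[2]+C['cx'],C['fy']*p[1]/p[2]+C['cy']
E
python3 - <<'E'
from h import *
for n in ('top','side'):
    p,d=read_camera(n); save(n+'0',p); np.save(n+'0d.npy',d); C=get_calibration(n); R=np.array(C['R']); print(n,C['fx'],-R.T@C['t'],R[2])
s=read_state(); print({k:np.round(v,3) for k,v in s.items()})
from scipy.spatial.transform import Rotation as Q
print(Q.from_rotvec(s['tcp_rot']).as_matrix().round(3))
E
```

```text
top 393.9453219429864 [0.34779479 0.07644173 1.25118984] [ 1.55901138e-01  1.14990374e-04 -9.87772657e-01]
side 408.2953730974032 [-0.05933444 -0.61212898  0.73793058] [ 0.54013542  0.61153932 -0.57816381]
{'time': np.float64(0.1), 'q': array([ 1.248,  0.265,  1.605, -0.   ,  1.274, -0.037]), 'joint_vel': array([ 0.001, -0.001, -0.004,  0.001,  0.001, -0.   ]), 'joint_torque': array([ 0.0000e+00, -5.1670e+01, -3.6859e+01, -0.0000e+00,  6.0000e-03,
       -0.0000e+00]), 'tool_pos': array([0.19 , 0.647, 0.205]), 'tcp_rot': array([-0.997,  1.333,  0.995]), 'wrist_force': array([-0.656,  0.238, -0.651]), 'torque': array([-0.002,  0.028,  0.012]), 'width': np.float64(1.001)}
[[-0.001 -0.959  0.282]
 [-0.002  0.282  0.959]
 [-1.     0.    -0.002]]
```

View pics/top0.png

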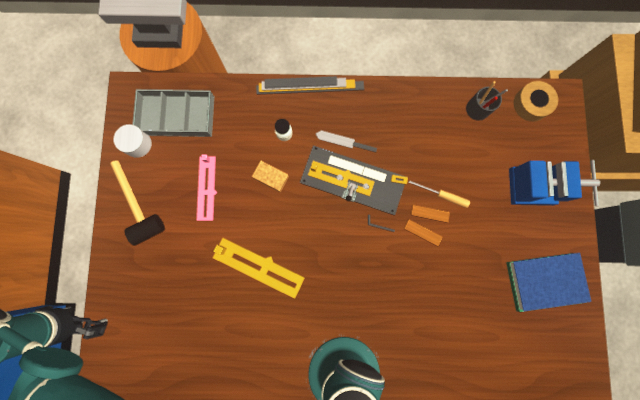

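View pics/side0.png

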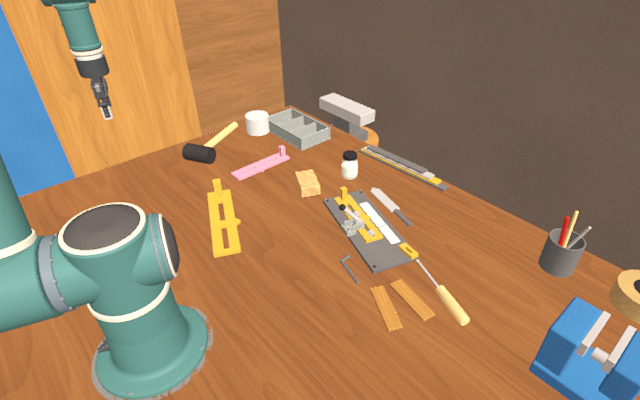

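The top picture shows three fence-like bars: the yellow one on the bed (340,180), a larger yellow one loose on the bench (258,268), and a pink one (206,188). The one on the bed fits: it is not pink and is the smaller of the yellow two. I'll confirm it in an enlarged crop.

```bash
python3 - <<'E'
import cv2,numpy as np
a=cv2.imread('pics/top0.png')[140:220,292:412]; b=cv2.imread('pics/side0.png')[180:275,315:425]
a=cv2.resize(a,None,fx=5,fy=5,interpolation=cv2.INTER_CUBIC); b=cv2.resize(b,None,fx=6,fy=6,interpolation=cv2.INTER_CUBIC)
cv2.imwrite('pics/ca.png',a);cv2.imwrite('pics/cb.png',b)
E
```

```text
(no output)
```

View pics/ca.png

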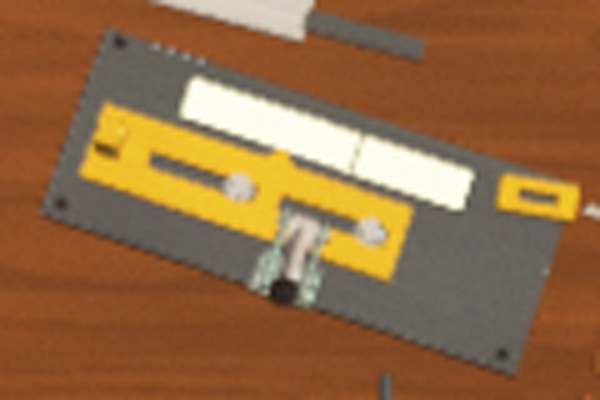

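View pics/cb.png

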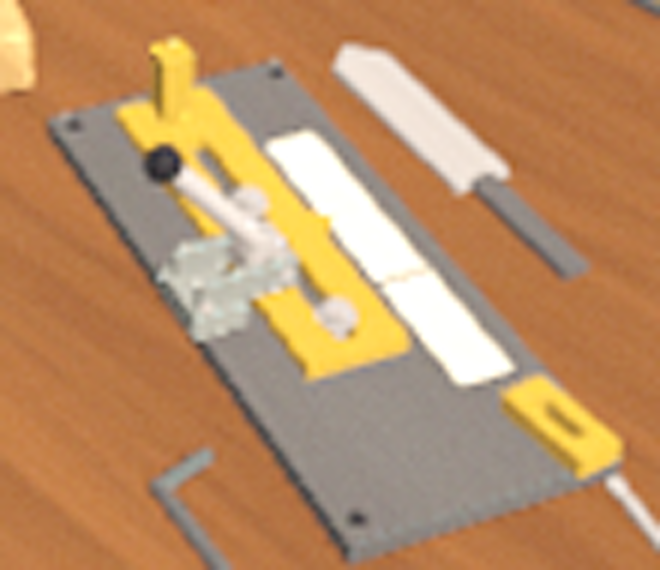

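The crops confirm it: the bed's yellow fence rides on the two studs, with its nose at top px (348.6,170.4) and the line's near end at about (362.4,175). The ball is at side px (342,207) and the post top at side px (344,188). Next I'll measure in the bed frame.

```bash
cat >> h.py <<'E'
def rect(c,img,org,yaw,z,s=0.0005,nx=260,ny=640):
    # rectified: rows = bed x (up = +x), cols = bed y (left = +y)
    C=get_calibration(c); cc,ss=np.cos(yaw),np.sin(yaw)
    ex=np.array([cc,ss,0]);ey=np.array([-ss,cc,0]);P=[];D=[(0,0),(ny,0),(ny,nx),(0,nx)]
    for u,v in D:
        P.append(proj(c,np.array([org[0],org[1],z])+ex*(nx/2-v)*s+ey*(ny/2-u)*s))
    H=cv2.getPerspectiveTransform(np.float32(P),np.float32(D))
    return cv2.warpPerspective(img,H,(ny,nx),flags=cv2.INTER_CUBIC)
E
cat > m.py <<'E'
from h import *
def bed(n,p):
    h=cv2.cvtColor(p,cv2.COLOR_RGB2HSV)
    return h
t=cv2.cvtColor(cv2.imread('pics/top0.png'),cv2.COLOR_BGR2RGB); s=cv2.cvtColor(cv2.imread('pics/side0.png'),cv2.COLOR_BGR2RGB)
T=lambda x,y,z:ray('top',292+x/5,140+y/5,z)
S=lambda x,y,z:ray('side',315+x/6,180+y/6,z)
a,b,c=[T(*q,.012) for q in((110,30),(45,212),(515,375))]
sa,sb=[S(*q,.012) for q in ((50,122),(348,548))]
print('bed corners top',a.round(4),b.round(4),c.round(4),'side near',sa.round(4),sb.round(4))
d=b-c; yaw=np.arctan2(-d[0],d[1]); o=(a+c)/2; print('yaw',yaw,np.arctan2(-(sa-sb)[0],(sa-sb)[1]),'org',o,np.linalg.norm(d),np.linalg.norm(a-b))
for nm,q in (('nose',(283,152)),('mark',(352,177))): print(nm,T(*q,.012 if nm=='mark' else .02))
print('side nose',S(328,222,.016),'mark',S(385,283,.012))
# ball: two rays
def line(c,u,v):
    A=ray(c,u,v,0);B=ray(c,u,v,.2);return A,(B-A)/np.linalg.norm(B-A)
def tri(u1,u2):
    (A,d1),(B,d2)=line('top',*u1),line('side',*u2)
    k=np.linalg.lstsq(np.c_[d1,-d2],B-A,rcond=None)[0];P=A+k[0]*d1;Q=B+k[1]*d2;return (P+Q)/2,np.linalg.norm(P-Q)
print('ball',tri((292+283/5,140+291/5),(315+163/6,180+164/6)))
print('posttop',tri((292+109/5,140+131/5),(315+173/6,180+47/6)))
n=np.load('top0d.npy');print(n[170,340])
r1=rect('top',t,o,yaw,.012);r2=rect('side',s,o,yaw,.012)
save('rect',cv2.resize(np.vstack([r1,r2]),(640,520)))
E
python3 m.py
```

```text
bed corners top [0.6981 0.1025 0.012 ] [0.5773 0.1418 0.012 ] [ 0.4776 -0.1576  0.012 ] side near [0.5794 0.1411 0.012 ] [ 0.4793 -0.1586  0.012 ]
yaw -0.32169115453805835 -0.32233592755387025 org [ 0.58782696 -0.02755168  0.012     ] 0.31551872730076075 0.12702408732952156
nose [ 0.61729664 -0.00970297  0.02      ]
mark [ 0.60339276 -0.05462391  0.012     ]
side nose [ 0.62142315 -0.01048629  0.016     ] mark [ 0.6123593  -0.05561699  0.012     ]
ball (array([ 0.51688268, -0.00527154,  0.1001955 ]), np.float64(0.002466825538270569))
posttop (array([0.62170299, 0.09986958, 0.05886516]), np.float64(0.003423442782073349))
1.2599094
```

View pics/rect.png

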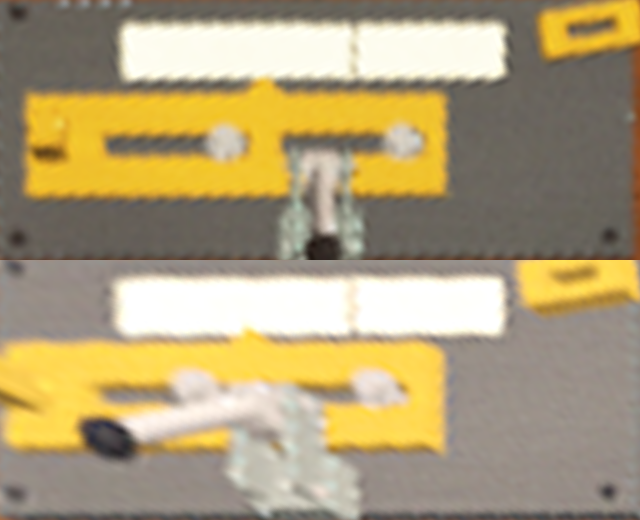

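```bash
cat >> h.py <<'E'
from scipy.spatial.transform import Rotation as Q
def plan(pos,zdir_deg,step=3.9,rot=7.0,nrows=None):
    """print rows from the measured pose to pos, tool pointing down, jaw axis at zdir_deg"""
    s=read_state(); p=np.array(s['tool_pos']); R=Q.from_rotvec(s['tcp_rot'])
    z=np.radians(zdir_deg); zx=np.array([np.cos(z),np.sin(z),0]); x=np.array([0,0,-1.]); 
    Rt=Q.from_matrix(np.c_[x,np.cross(zx,x),zx]); w=(R.inv()*Rt).as_rotvec(); d=np.array(pos)-p
    n=nrows or int(max(np.ceil(np.linalg.norm(d)*100/step),np.ceil(np.degrees(np.abs(w)).max()/rot))); n=-(-n//5)*5
    off=[];
    for i in range(n):
        off.append((R*Q.from_rotvec(w*i/n)).inv().apply(d/n*100).round(2).tolist())
    dr=np.degrees(w/n).round(2).tolist(); print(n,'rows, turn/row',dr)
    for i in range(0,n,5): print(off[i:i+5])
ORG=np.array([.58783,-.02755]);YAW=-.3217;EX=np.array([np.cos(YAW),np.sin(YAW)]);EY=np.array([-EX[1],EX[0]])
def b2w(x,y,z): return np.r_[ORG+EX*x+EY*y,z]
def w2b(P): d=np.array(P)[:2]-ORG; return d@EX,d@EY
def measure(t,sd):
    for nm,im in(('top',t),('side',sd)):
        r=rect(nm,im,ORG,YAW,.020); h=cv2.cvtColor(r,cv2.COLOR_RGB2HSV); m=cv2.inRange(h,(18,120,120),(32,255,255))
        m[:,480:]=0
        c=m.sum(0)/255;rw=m.sum(1)/255; cols=np.where(c>40)[0]; rws=np.where(rw>150)[0]
        nose=m[:rws[0]-3,150:450].sum(0)/255.
        print(nm,'fence y ends',(320-cols[0])/2,(320-cols[-1]-1)/2,'x edges',(130-rws[0])/2,(130-rws[-1]-1)/2,'nose y',(320-150.5-(nose*np.arange(300)).sum()/nose.sum())/2,'tip x',(130-np.where(nose.sum()*0+m[:,150:450].sum(1)>0)[0][0])/2)
        g=cv2.cvtColor(rect(nm,im,ORG,YAW,.012),cv2.COLOR_RGB2GRAY).astype(float)
        tp=255-g[30:72,150:480].mean(0); q=tp[180:225]-np.median(tp[180:225]); q[q<4]=0
        v=g[:,150+180+int(q.argmax())-25]; rr=np.where(v[10:90]>180)[0]+10
        print('   line y',(320-330.5-(q*np.arange(45)).sum()/q.sum())/2,'tape x',(130-rr[0])/2,(130-rr[-1])/2)
E
python3 - <<'E'
from h import *
t,s=[cv2.cvtColor(cv2.imread(f'pics/{n}0.png'),cv2.COLOR_BGR2RGB) for n in('top','side')]
measure(t,s)
plan(b2w(-.008,.132,.100),-18.43)
E
```

```text
top fence y ends 147.0 -63.0 x edges 17.5 -36.0 nose y 28.271186440677965 tip x 24.0
   line y -17.044391701828413 tape x 53.5 26.5
side fence y ends 160.0 -69.5 x edges 19.0 -35.0 nose y 25.616883116883116 tip x 25.0
   line y -16.261516853932584 tape x 56.5 20.5
20 rows, turn/row [4.6, -0.0, 0.0]
[[0.53, -2.84, -2.01], [0.53, -2.99, -1.78], [0.53, -3.13, -1.53], [0.53, -3.24, -1.28], [0.53, -3.33, -1.01]]
[[0.53, -3.4, -0.74], [0.53, -3.45, -0.47], [0.53, -3.48, -0.19], [0.53, -3.48, 0.09], [0.53, -3.46, 0.37]]
[[0.53, -3.42, 0.65], [0.53, -3.36, 0.92], [0.53, -3.28, 1.19], [0.53, -3.17, 1.45], [0.53, -3.04, 1.7]]
[[0.53, -2.9, 1.93], [0.53, -2.73, 2.16], [0.53, -2.55, 2.37], [0.53, -2.35, 2.57], [0.53, -2.14, 2.75]]
```

Request:
carry_out(offset=[[0.5,-2.85,-2.0],[0.5,-3.0,-1.8],[0.5,-3.15,-1.55],[0.5,-3.25,-1.3],[0.5,-3.35,-1.0]], delta_rot=[[4.6,0,0],[4.6,0,0],[4.6,0,0],[4.6,0,0],[4.6,0,0]])

```text
time: 0.52
tool_pos: [0.299, 0.5087, 0.1804]
tcp_rot: [-0.688, 1.46, 0.687]
wrist_force: [0.8, 0.5, -0.7]
width: 0.997
```

Request:
carry_out(offset=[[0.5,-3.4,-0.75],[0.5,-3.45,-0.45],[0.5,-3.5,-0.2],[0.5,-3.5,0.1],[0.5,-3.45,0.35]], delta_rot=[[4.6,0,0],[4.6,0,0],[4.6,0,0],[4.6,0,0],[4.6,0,0]])

```text
time: 0.93
tool_pos: [0.4072, 0.3718, 0.1557]
tcp_rot: [-0.375, 1.539, 0.375]
wrist_force: [0.1, -0.0, 0.3]
width: 0.999
```

Request:
carry_out(offset=[[0.5,-3.4,0.65],[0.5,-3.35,0.9],[0.5,-3.3,1.2],[0.5,-3.15,1.45],[0.5,-3.05,1.7]], delta_rot=[[4.6,0,0],[4.6,0,0],[4.6,0,0],[4.6,0,0],[4.6,0,0]])

```text
time: 1.35
tool_pos: [0.5151, 0.2354, 0.1307]
tcp_rot: [-0.06, 1.571, 0.06]
wrist_force: [-0.0, 0.4, 0.1]
width: 1.004
```

Request:
carry_out(offset=[[0.5,-2.9,1.95],[0.5,-2.75,2.15],[0.5,-2.55,2.35],[0.5,-2.35,2.55],[0.5,-2.15,2.75]], delta_rot=[[4.6,0,0],[4.6,0,0],[4.6,0,0],[4.6,0,0],[4.6,0,0]])

```text
time: 1.77
tool_pos: [0.6228, 0.0987, 0.1055]
tcp_rot: [0.255, 1.557, -0.255]
wrist_force: [0.3, -0.1, 0.5]
width: 0.997
```

Request:
carry_out(offset=[[0,0,0],[0,0,0],[0,0,0],[0,0,0],[0,0,0]], delta_rot=[[0,0,0],[0,0,0],[0,0,0],[0,0,0],[0,0,0]], fingers=0.0)

```text
time: 2.18
tool_pos: [0.6216, 0.1014, 0.1064]
tcp_rot: [0.25, 1.557, -0.25]
wrist_force: [0.1, 0.3, 0.6]
width: 0.498
```

```bash
python3 - <<'E'
from h import *
s=read_state();print(s['time'],s['tool_pos'],s['q'],s['width'],np.round(s['wrist_force'],2)); print(w2b(s['tool_pos']),Q.from_rotvec(s['tcp_rot']).as_matrix().round(3))
p,_=read_camera('side');save('side1',p);t,_=read_camera('top');save('top1',t)
save('c1',np.vstack([cv2.resize(p[110:240,310:440],(585,300)),cv2.resize(t[120:220,290:410],(585,300))]))
plan(b2w(-.008,.132,.028),-18.43)
E
```

```text
2.1833 [0.62162567 0.10141556 0.10637402] [1.22048645e-01 2.57882743e-01 1.80309720e+00 2.45699150e-04
 1.08087478e+00 4.40777382e-01] 0.4982944239664868 [0.11 0.33 0.58]
(np.float64(-0.008714380266821337), np.float64(0.133035036967464)) [[-0.     0.313  0.95 ]
 [ 0.     0.95  -0.313]
 [-1.     0.    -0.   ]]
5 rows, turn/row [0.03, 0.0, -0.0]
[[1.57, -0.02, 0.01], [1.57, -0.02, 0.01], [1.57, -0.02, 0.01], [1.57, -0.02, 0.01], [1.57, -0.02, 0.01]]
```

View pics/c1.png

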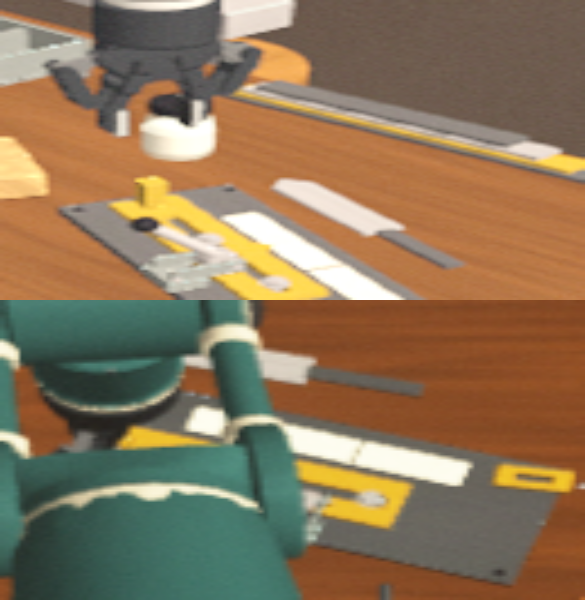

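Crop 7: in the side view, the half-open fingers at (120,120) and (197,108) straddle the post at (152,190). In the top view, the arm hides the post, and the line is still visible at (358,455). Descending.

Request:
carry_out(offset=[[2.0,0,0],[2.0,0,0],[2.0,0,0],[1.5,0,0],[0.6,0,0]], delta_rot=[[0,0,0],[0,0,0],[0,0,0],[0,0,0],[0,0,0]])

```text
time: 2.7
tool_pos: [0.62, 0.1008, 0.0227]
tcp_rot: [0.25, 1.56, -0.252]
wrist_force: [-1.4, 0.4, -0.8]
width: 0.498
```

Request:
carry_out(offset=[[0,0,0],[0,0,0],[0,0,0],[0,0,0],[0,0,0]], delta_rot=[[0,0,0],[0,0,0],[0,0,0],[0,0,0],[0,0,0]], fingers=-0.4, newtons=25)

```text
time: 3.12
tool_pos: [0.6235, 0.1004, 0.0267]
tcp_rot: [0.252, 1.554, -0.251]
wrist_force: [0.1, 0.0, -0.1]
width: 0.298
```

```bash
python3 - <<'E'
from h import *
s=read_state();print(s['time'],s['tool_pos'],s['width'],np.round(s['wrist_force'],2)); print(w2b(s['tool_pos']))
p,_=read_camera('side');save('side2',p)
save('c2',cv2.resize(p[150:240,315:415],(700,560),interpolation=cv2.INTER_CUBIC))
E
```

```text
3.1167 [0.62351707 0.10042447 0.02674038] 0.2984501306919926 [ 0.1   0.02 -0.12]
(np.float64(-0.00660664373937093), np.float64(0.13269282331396157))
```

View pics/c2.png

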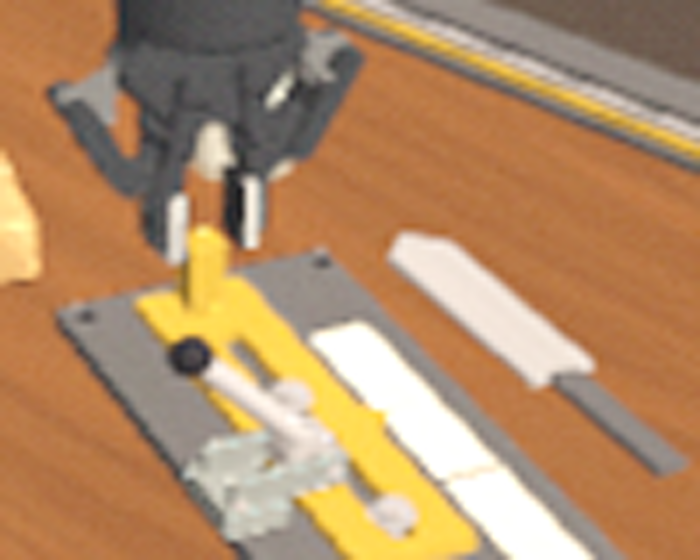

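The fingers (tips at crop (178,258) and (250,243)) look higher or farther back than the reported pose says. I'll compare the projection.

```bash
python3 - <<'E'
from h import *
f=lambda P:[round(float((a-o)*k),0) for a,o,k in zip(proj('side',P),(315,150),(7,560/90))]
s=read_state();P=np.array(s['tool_pos']);print(s['q'],s['time'])
print('tcp',f(P),'tips+-15',[f(P+np.r_[EX*k,.004]) for k in(-.0165,.0165)],'post top',f(b2w(-.0085,.1318,.056)),'foot',f(b2w(-.0085,.1318,.02)))
d=read_camera('side')[1]
C=get_calibration('side');R=np.array(C['R'])
for u,v in((178,235),(250,220),(207,245),(205,290),(215,100)):
    c,r=315+u/7,150+v*90/560; z=float(d[int(round(r)),int(round(c))]); X=np.array([(c-C['cx'])/C['fx'],(r-C['cy'])/C['fy'],1])*z
    W=R.T@(X-C['t']);print((u,v),z,W.round(4),np.round(w2b(W),4))
E
```

```text
[ 1.20238369e-01  3.45057783e-01  1.85512008e+00 -1.01664129e-05
  9.39405729e-01  4.40903526e-01] 3.1667
tcp [199.0, 290.0] tips+-15 [[163.0, 291.0], [234.0, 275.0]] post top [197.0, 241.0] foot [195.0, 303.0]
(178, 235) 1.176773190498352 [0.6049 0.0941 0.0701] [-0.0223  0.1208]
(250, 220) 1.1939103603363037 [0.6398 0.0875 0.0661] [0.0129 0.1256]
(207, 245) 1.200439691543579 [0.6256 0.0982 0.0528] [-0.004   0.1312]
(205, 290) 1.2062262296676636 [0.62   0.093  0.0321] [-0.0076  0.1245]
(215, 100) 1.1393264532089233 [0.6182 0.0879 0.1407] [-0.0077  0.1192]
```

```bash
python3 - <<'E'
from h import *
print('c1 tips seen mid (345.2,165.9), tcp',proj('side',[.6216,.1014,.1064]))
print('start tips seen ~(108,118), tcp',proj('side',[.19,.648,.206]))
s=read_state();print(proj('side',s['tool_pos']),s['tool_pos'],s['time'])
p,d=read_camera('side');C=get_calibration('side');R=np.array(C['R'])
v,u=np.mgrid[150:215,325:365];z=d[150:215,325:365];X=np.stack([(u-C['cx'])/C['fx']*z,(v-C['cy'])/C['fy']*z,z],-1).reshape(-1,3)
W=(X-C['t'])@R; b=np.c_[(W[:,:2]-ORG)@EX,(W[:,:2]-ORG)@EY,W[:,2]]
k=(abs(b[:,0]+.008)<.06)&(b[:,1]>.10)&(b[:,1]<.16)&(b[:,2]>.03)&(b[:,2]<.12)
rgb=p[150:215,325:365].reshape(-1,3)
for q,c in sorted(zip((b[k]*1000).round().astype(int).tolist(),rgb[k].tolist()),key=lambda a:a[0][2])[:70:1]: print(*q,'|',*c,end=' ; ')
E
```

```text
c1 tips seen mid (345.2,165.9), tcp (np.float64(343.12590238744895), np.float64(174.063012511802))
start tips seen ~(108,118), tcp (np.float64(111.73275915818203), np.float64(124.18918981189768))
(np.float64(343.3199436054829), np.float64(196.7235586737506)) [0.62307374 0.10032186 0.02623848] 3.2167
-17 134 31 | 165 133 66 ; -4 127 31 | 251 208 85 ; -1 127 31 | 255 210 78 ; -12 125 32 | 254 209 83 ; -8 127 33 | 251 206 76 ; -15 124 33 | 228 183 67 ; -17 135 34 | 165 129 71 ; -3 129 34 | 251 209 78 ; -15 131 36 | 144 112 41 ; -7 127 36 | 252 208 78 ; -2 125 36 | 255 213 83 ; -18 126 36 | 148 115 44 ; -15 125 36 | 228 182 65 ; -12 123 36 | 255 210 79 ; -13 128 37 | 228 183 66 ; -4 128 38 | 251 208 76 ; -18 133 39 | 175 131 65 ; -12 125 39 | 255 212 82 ; -10 128 40 | 254 211 85 ; -2 125 40 | 246 205 90 ; -8 126 41 | 251 207 74 ; -17 134 42 | 174 125 47 ; -10 130 42 | 255 211 83 ; -1 126 42 | 245 201 83 ; -17 128 42 | 144 112 47 ; -7 128 43 | 251 209 81 ; -4 127 43 | 253 210 83 ; -15 126 43 | 229 185 70 ; -15 126 46 | 229 182 62 ; -16 131 47 | 133 114 81 ; -5 126 47 | 252 209 81 ; -18 12
[... 283 characters left out ...]
 53 | 160 119 68 ; -2 126 53 | 247 201 79 ; -27 126 53 | 182 129 100 ; -25 125 53 | 201 181 167 ; 4 139 54 | 199 145 67 ; -3 131 54 | 255 218 80 ; -11 128 54 | 255 217 86 ; -26 130 54 | 159 135 123 ; -2 140 55 | 255 237 122 ; -12 139 55 | 226 198 159 ; -9 131 55 | 255 219 84 ; 5 126 55 | 129 81 60 ; -16 130 55 | 190 174 157 ; -8 126 55 | 254 216 88 ; -5 125 55 | 254 213 89 ; -4 134 56 | 255 218 76 ; -2 133 56 | 255 229 94 ; -12 131 56 | 252 209 84 ; -7 130 56 | 255 218 85 ; -1 128 56 | 254 211 93 ; -14 128 56 | 242 200 79 ; -16 123 56 | 224 177 65 ; 5 141 57 | 154 97 65 ; -8 140 57 | 235 185 73 ; -8 134 57 | 255 220 80 ; 6 129 57 | 49 35 34 ; -16 131 57 | 219 193 158 ; 6 123 57 | 115 95 86 ;
```

Depth confirms the finger tips are really at z≈0.053, level with the post top, about 2.5 cm above where the reported TCP puts them. I'll go lower in small steps, shift the grasp 2 mm towards -x, and watch the force.

Request:
carry_out(offset=[[0,0,-0.1],[0.3,0,-0.1],[0.4,0,0],[0.4,0,0],[0.4,0,0]], delta_rot=[[0,0,0],[0,0,0],[0,0,0],[0,0,0],[0,0,0]], fingers=-0.2)

```text
time: 3.68
tool_pos: [0.6201, 0.1009, 0.0096]
tcp_rot: [0.252, 1.557, -0.252]
wrist_force: [-0.1, 0.5, -0.5]
width: 0.4
```

Request:
carry_out(offset=[[0,0,0],[0,0,0],[0,0,0],[0,0,0],[0,0,0]], delta_rot=[[0,0,0],[0,0,0],[0,0,0],[0,0,0],[0,0,0]])

```text
time: 4.1
tool_pos: [0.6208, 0.1009, 0.0106]
tcp_rot: [0.252, 1.556, -0.252]
wrist_force: [0.2, 0.3, 0.9]
width: 0.396
```

```bash
python3 - <<'E'
from h import *
s=read_state();print(s['time'],s['tool_pos'],s['width'],np.round(s['wrist_force'],2)); print(w2b(s['tool_pos']))
p,d=read_camera('side');save('side3',p)
save('c3',cv2.resize(p[150:240,315:415],(700,560),interpolation=cv2.INTER_CUBIC))
E
```

```text
4.1 [0.62075894 0.10091169 0.01055277] 0.395930099405948 [0.17 0.35 0.89]
(np.float64(-0.009377326911238245), np.float64(0.13228297575942288))
```

View pics/c3.png

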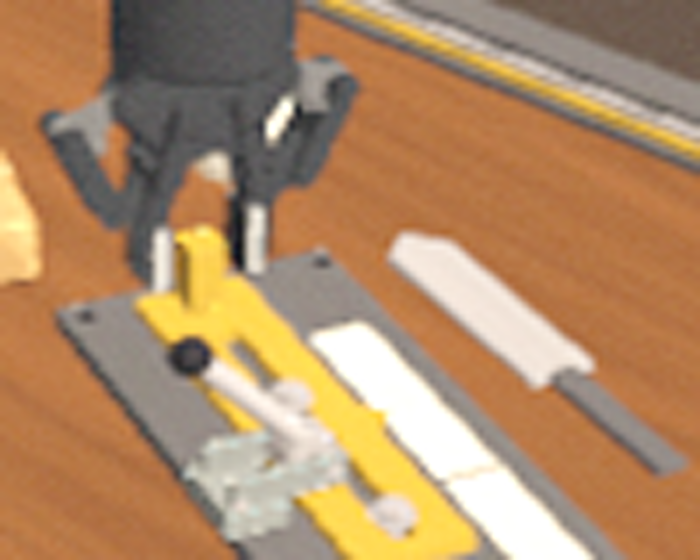

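The fingers now straddle the post (pads at crop x 172 and 245, post front face 190–225, tips at row ~290 beside it). I'll close gently and watch the wrist force.

Request:
carry_out(offset=[[0,0,0],[0,0,0],[0,0,0],[0,0,0],[0,0,0]], delta_rot=[[0,0,0],[0,0,0],[0,0,0],[0,0,0],[0,0,0]], fingers=-0.8, newtons=30)

```text
time: 4.57
tool_pos: [0.6212, 0.1009, 0.0108]
tcp_rot: [0.252, 1.555, -0.251]
wrist_force: [2.0, -1.3, 1.7]
width: 0.183
```

Request:
carry_out(offset=[[0,-0.1,0],[0,-0.2,0],[0,-0.3,0],[0,-0.3,0],[0,-0.3,0]], delta_rot=[[0,0,0],[0,0,0],[0,0,0],[0,0,0],[0,0,0]])

```text
time: 4.98
tool_pos: [0.617, 0.0899, 0.0108]
tcp_rot: [0.253, 1.555, -0.251]
wrist_force: [1.6, 4.9, 1.7]
width: 0.176
```

Request:
carry_out(offset=[[0,-0.3,0],[0,-0.3,0],[0,-0.3,0],[0,-0.3,0],[0,-0.3,0]], delta_rot=[[0,0,0],[0,0,0],[0,0,0],[0,0,0],[0,0,0]])

```text
time: 5.4
tool_pos: [0.6123, 0.0755, 0.0107]
tcp_rot: [0.253, 1.555, -0.251]
wrist_force: [2.0, 4.0, 2.5]
width: 0.184
```

Request:
carry_out(offset=[[0,-0.3,0],[0,-0.3,0],[0,-0.3,0],[0,-0.2,0],[0,0,0]], delta_rot=[[0,0,0],[0,0,0],[0,0,0],[0,0,0],[0,0,0]])

```text
time: 5.82
tool_pos: [0.6088, 0.0646, 0.0107]
tcp_rot: [0.252, 1.555, -0.252]
wrist_force: [1.5, 3.3, 2.1]
width: 0.179
```

```bash
python3 - <<'E'
from h import *
s=read_state();print(s['time'],s['tool_pos'],s['width'],np.round(s['wrist_force'],2)); print(w2b(s['tool_pos']))
p,d=read_camera('side');save('side4',p);t,_=read_camera('top');save('top4',t)
measure(t,p)
r=rect('side',p,ORG,YAW,.012)[20:120,200:400]
save('c4',cv2.resize(r,(800,400),interpolation=cv2.INTER_CUBIC))
E
```

```text
5.8167 [0.60876421 0.06463589 0.01071636] 0.1789145112895537 [1.46 3.31 2.1 ]
(np.float64(-0.009287050039975011), np.float64(0.09407566098206022))
top fence y ends -29.5 -80.0 x edges 16.0 5.0 nose y nan tip x 17.0h.py:38: RuntimeWarning: invalid value encountered in scalar divide
  print(nm,'fence y ends',(320-cols[0])/2,(320-cols[-1]-1)/2,'x edges',(130-rws[0])/2,(130-rws[-1]-1)/2,'nose y',(320-150.5-(nose*np.arange(300)).sum()/nose.sum())/2,'tip x',(130-np.where(nose.sum()*0+m[:,150:450].sum(1)>0)[0][0])/2)
Traceback (most recent call last):
  File "h.py", line 42, in measure
    print('   line y',(320-330.5-(q*np.arange(45)).sum()/q.sum())/2,'tape x',(130-rr[0])/2,(130-rr[-1])/2)
                                                                                  ~~^^^
IndexError: index 0 is out of bounds for axis 0 with size 0
```

```bash
python3 - <<'E'
from h import *
p=cv2.cvtColor(cv2.imread('pics/side4.png'),cv2.COLOR_BGR2RGB)
r=rect('side',p,ORG,YAW,.012,s=.00025,nx=520,ny=1280)[40:240,480:800]
save('c4',cv2.resize(r,(800,500),interpolation=cv2.INTER_CUBIC))
try: measure(p,p)
except Exception as e: print(e)
E
```

```text
index 0 is out of bounds for axis 0 with size 0
```

View pics/c4.png

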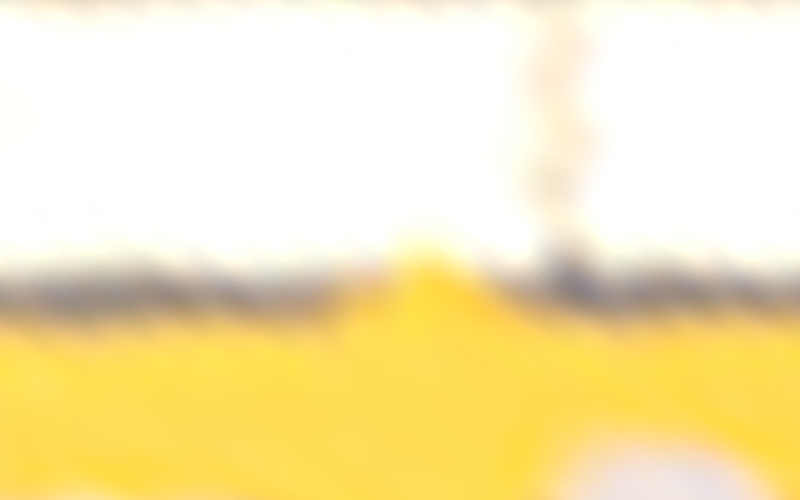

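In this crop (10 px/mm on the bed plane), the nose tip is at (430,255) and the line at (565,230). That leaves about 6 mm after correcting for the nose's height. I'll slide on 6 mm, let go, and clear the arm for an overhead check.

Request:
carry_out(offset=[[0,-0.2,0],[0,-0.2,0],[0,-0.2,0],[0,0,0],[0,0,0]], delta_rot=[[0,0,0],[0,0,0],[0,0,0],[0,0,0],[0,0,0]])

```text
time: 6.33
tool_pos: [0.6071, 0.0593, 0.0107]
tcp_rot: [0.252, 1.555, -0.251]
wrist_force: [2.7, 4.4, 4.8]
width: 0.174
```

Request:
carry_out(offset=[[0,0,0],[0,0,0],[0,0,0],[0,0,0],[0,0,0]], delta_rot=[[0,0,0],[0,0,0],[0,0,0],[0,0,0],[0,0,0]], fingers=-0.2)

```text
time: 6.75
tool_pos: [0.6058, 0.0587, 0.0096]
tcp_rot: [0.251, 1.558, -0.252]
wrist_force: [-0.3, 0.3, -0.3]
width: 0.399
```

Request:
carry_out(offset=[[-1.5,0,0],[-2.5,0,0],[-2.5,0,0],[-2.5,0,0],[-2.5,0,0]], delta_rot=[[0,0,0],[0,0,0],[0,0,0],[0,0,0],[0,0,0]])

```text
time: 7.17
tool_pos: [0.6061, 0.0589, 0.126]
tcp_rot: [0.251, 1.557, -0.252]
wrist_force: [0.1, 0.3, -0.1]
width: 0.402
```

Request:
carry_out(offset=[[0,3,0],[0,4,0],[0,4,0],[0,4,0],[0,4,0]], delta_rot=[[0,0,0],[0,0,0],[0,0,0],[0,0,0],[0,0,0]])

```text
time: 7.58
tool_pos: [0.6667, 0.2407, 0.1252]
tcp_rot: [0.252, 1.556, -0.253]
wrist_force: [-0.1, -0.2, 0.5]
width: 0.403
```

```bash
python3 - <<'E'
from h import *
p,d=read_camera('side');save('side5',p);t,_=read_camera('top');save('top5',t)
s=read_state();print(s['time'],s['tool_pos'],s['width'],np.round(s['wrist_force'],2))
o=[rect(n,i,ORG,YAW,z,s=.00025,nx=520,ny=1280)[40:240,480:800] for n,i,z in(('top',t,.012),('side',p,.016))]
save('c5',np.vstack([cv2.resize(k,(800,300),interpolation=cv2.INTER_CUBIC) for k in o]))
try: measure(t,p)
except Exception as e: print(e)
E
```

```text
7.6833 [0.66743769 0.24511939 0.12487324] 0.4026346431515351 [-0.33 -0.52  0.02]
top fence y ends 103.5 -80.0 x edges 16.5 -37.0 nose y -15.378846153846155 tip x 23.5
   line y -17.031631902967934 tape x 53.5 26.5
side fence y ends 136.0 -80.0 x edges 18.0 -35.5 nose y -17.1472972972973 tip x 24.0
   line y -16.235328638497652 tape x 56.5 20.5
```

View pics/c5.png

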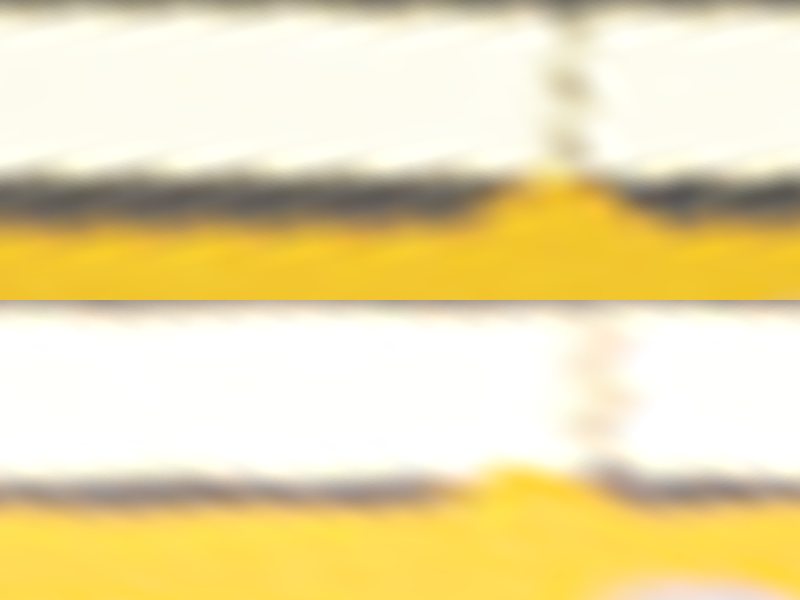

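Crop 11: from above, the nose tip at (560,180) stands about 1 mm short of the line at (570,150). The side view (lower half) puts it at (515,465), but that is sensitive to the nose's height. I'll take one sub-pixel check from above before correcting.

```bash
python3 - <<'E'
from h import *
for f in('top0','top5'):
    t=cv2.cvtColor(cv2.imread(f'pics/{f}.png'),cv2.COLOR_BGR2RGB)
    r=rect('top',t,ORG,YAW,.020,s=.00025,nx=520,ny=1280).astype(float)
    sat=(r.max(2)-r.min(2)); 
    for row in range(212,232,3):
        c=np.where(sat[row,480:800]>100)[0]
        if len(c) and len(c)<150: print(f,'x',(260-row)/4,'nose mid y',(640-480-(c[0]+c[-1])/2-.5)/4,'w',len(c)/4)
    g=cv2.cvtColor(rect('top',t,ORG,YAW,.012,s=.00025,nx=520,ny=1280),cv2.COLOR_RGB2GRAY).astype(float)
    for a,b in((60,85),(85,110),(110,135)):
        q=255-g[a:b,660:760].mean(0); q-=np.percentile(q,30)+3; q[q<0]=0; print(f,'line',a,(640-660.5-(q*np.arange(100)).sum()/q.sum())/4)
print(read_state()['tool_pos'])
E
```

```text
top0 line 60 -17.23514764471526
top0 line 85 -16.904229819090055
top0 line 110 -16.65539895832235
top5 line 60 -17.25321916044296
top5 line 85 -16.875396442360728
top5 line 110 -16.65165730337079
[0.66743769 0.24511939 0.12487324]
```

```bash
python3 - <<'E'
from h import *
for f in('top0','top5'):
    t=cv2.cvtColor(cv2.imread(f'pics/{f}.png'),cv2.COLOR_BGR2RGB)
    r=rect('top',t,ORG,YAW,.020,s=.00025,nx=520,ny=1280).astype(float)
    sat=(r.max(2)-r.min(2)); 
    for row in range(164,194,4):
        c=np.where(sat[row,420:800]>100)[0]
        if len(c) and len(c)<150: print(f,'x',(260-row)/4,'nose mid y',(640-420-(c[0]+c[-1])/2-.5)/4,'w',len(c)/4)
    # fence far edge tilt
    e=[(640-u,260-np.where(sat[:,u]>100)[0][0]) for u in list(range(420 if f=='top0' else 560,480 if f=='top0' else 640,8))+list(range(760,840,8))]
    print('edge slope',np.polyfit(*np.array(e).T,1)[0])
E
```

```text
top0 x 24.0 nose mid y 28.125 w 5.75
top0 x 23.0 nose mid y 28.375 w 8.75
top0 x 22.0 nose mid y 28.5 w 10.5
top0 x 21.0 nose mid y 28.5 w 12.0
top0 x 20.0 nose mid y 28.25 w 14.0
top0 x 19.0 nose mid y 28.125 w 16.75
top0 x 18.0 nose mid y 28.375 w 19.75
edge slope 0.0013621184603667435
top5 x 24.0 nose mid y -15.25 w 3.0
top5 x 23.0 nose mid y -15.375 w 6.25
top5 x 22.0 nose mid y -15.625 w 8.75
top5 x 21.0 nose mid y -15.375 w 10.75
top5 x 20.0 nose mid y -15.375 w 12.25
top5 x 19.0 nose mid y -15.375 w 13.75
top5 x 18.0 nose mid y -15.5 w 16.0
top5 x 17.0 nose mid y -15.875 w 18.25
edge slope -0.007218844984802457
```

Nose is at y=-15.4 mm and the line at -16.7 to -17.0, so it needs about 1.3 mm more towards -y. Going back to regrip.

Request:
carry_out(offset=[[0,-4,0],[0,-4,0],[0,-4,0],[0,-4,0],[0,-3,0]], delta_rot=[[0,0,0],[0,0,0],[0,0,0],[0,0,0],[0,0,0]])

```text
time: 8.1
tool_pos: [0.6046, 0.056, 0.1247]
tcp_rot: [0.251, 1.558, -0.253]
wrist_force: [0.2, 0.3, 0.0]
width: 0.405
```

Request:
carry_out(offset=[[0,0,0],[2.5,0,0],[2.5,0,0],[2.5,0,0],[0,0,0]], delta_rot=[[0,0,0],[0,0,0],[0,0,0],[0,0,0],[0,0,0]])

```text
time: 8.52
tool_pos: [0.6015, 0.0585, 0.0446]
tcp_rot: [0.251, 1.566, -0.254]
wrist_force: [-1.4, 0.0, -0.2]
width: 0.397
```

Request:
carry_out(offset=[[1.5,0,0],[1.5,0,0],[1.0,0,0],[0,0,0],[0,0,0]], delta_rot=[[0,0,0],[0,0,0],[0,0,0],[0,0,0],[0,0,0]])

```text
time: 8.93
tool_pos: [0.6063, 0.0592, 0.0103]
tcp_rot: [0.251, 1.557, -0.252]
wrist_force: [-0.3, 0.0, 0.4]
width: 0.395
```

Request:
carry_out(offset=[[0,0,0],[0,0,0],[0,0,0],[0,0,0],[0,0,0]], delta_rot=[[0,0,0],[0,0,0],[0,0,0],[0,0,0],[0,0,0]], fingers=-0.8)

```text
time: 9.35
tool_pos: [0.6078, 0.0593, 0.0118]
tcp_rot: [0.252, 1.554, -0.251]
wrist_force: [-1.4, 0.3, 6.6]
width: 0.181
```

Request:
carry_out(offset=[[0,-0.06,0],[0,-0.06,0],[0,-0.06,0],[0,0,0],[0,0,0]], delta_rot=[[0,0,0],[0,0,0],[0,0,0],[0,0,0],[0,0,0]])

```text
time: 9.77
tool_pos: [0.6078, 0.0589, 0.0117]
tcp_rot: [0.254, 1.553, -0.25]
wrist_force: [0.3, 4.4, 4.4]
width: 0.182
```

Request:
carry_out(offset=[[0,-0.05,0],[0,-0.05,0],[0,0,0],[0,0,0],[0,0,0]], delta_rot=[[0,0,0],[0,0,0],[0,0,0],[0,0,0],[0,0,0]])

```text
time: 10.18
tool_pos: [0.6077, 0.058, 0.0117]
tcp_rot: [0.254, 1.553, -0.25]
wrist_force: [1.4, 5.8, 4.4]
width: 0.176
```

Request:
carry_out(offset=[[0,0,0],[0,0,0],[0,0,0],[0,0,0],[0,0,0]], delta_rot=[[0,0,0],[0,0,0],[0,0,0],[0,0,0],[0,0,0]], fingers=-0.2)

```text
time: 10.6
tool_pos: [0.6052, 0.0562, 0.0098]
tcp_rot: [0.251, 1.557, -0.252]
wrist_force: [0.4, 0.3, -0.2]
width: 0.4
```

Request:
carry_out(offset=[[-1.5,0,0],[-2.5,0,0],[-2.5,0,0],[-2.5,0,0],[-2.5,0,0]], delta_rot=[[0,0,0],[0,0,0],[0,0,0],[0,0,0],[0,0,0]])

```text
time: 11.02
tool_pos: [0.6053, 0.0562, 0.126]
tcp_rot: [0.252, 1.557, -0.252]
wrist_force: [0.8, 0.0, -0.8]
width: 0.399
```

Request:
carry_out(offset=[[0,3,0],[0,4,0],[0,4,0],[0,4,0],[0,4,0]], delta_rot=[[0,0,0],[0,0,0],[0,0,0],[0,0,0],[0,0,0]], fingers=-1)

```text
time: 11.43
tool_pos: [0.6659, 0.2381, 0.1252]
tcp_rot: [0.252, 1.556, -0.252]
wrist_force: [1.0, -0.6, 0.2]
width: -0.001
```

```bash
cat > n.py <<'E'
from h import *
import sys
def go(f):
    t,_=read_camera('top');save('top'+f,t);p,_=read_camera('side');save('side'+f,p)
    r=rect('top',t,ORG,YAW,.020,s=.00025,nx=520,ny=1280).astype(float); sat=r.max(2)-r.min(2)
    for row in range(164,190,5):
        c=np.where(sat[row,420:800]>100)[0]
        if len(c) and len(c)<150: print('x',(260-row)/4,'nose mid y',(640-420-(c[0]+c[-1])/2-.5)/4)
    measure(t,p)
    s=read_state();print(s['time'],s['tool_pos'],w2b(s['tool_pos']),s['width'])
go(sys.argv[1])
E
python3 n.py 6
python3 - <<'E'
from h import *
import cv2
# ball from dark blobs near expected px
def tri(u1,u2):
    L=[]
    for c,u in(('top',u1),('side',u2)):
        A=ray(c,*u,0);B=ray(c,*u,.2);L.append((A,(B-A)/np.linalg.norm(B-A)))
    (A,d1),(B,d2)=L;k=np.linalg.lstsq(np.c_[d1,-d2],B-A,rcond=None)[0];P=A+k[0]*d1;Q2=B+k[1]*d2;return (P+Q2)/2,np.linalg.norm(P-Q2)
o=[]
for n,(u,v) in(('top',(348,198)),('side',(342,207))):
    g=cv2.imread(f'pics/{n}6.png',0)[v-7:v+8,u-7:u+8].astype(float); w=np.clip(55-g,0,None); yy,xx=np.mgrid[v-7:v+8,u-7:u+8]; o.append(((w*xx).sum()/w.sum(),(w*yy).sum()/w.sum()))
P,e=tri(*o); print(o,'ball',P,e,'bed',w2b(P))
E
```

```text
x 24.0 nose mid y -17.625
x 22.75 nose mid y -17.0
x 21.5 nose mid y -16.875
x 20.25 nose mid y -17.125
x 19.0 nose mid y -17.0
x 17.75 nose mid y -16.625
top fence y ends 102.0 -80.0 x edges 16.5 -36.5 nose y -17.123134328358205 tip x 23.5
   line y -16.978043581241117 tape x 53.5 26.5
side fence y ends 133.5 -80.0 x edges 18.0 -35.5 nose y -18.661931818181813 tip x 23.5
   line y -16.121870081556732 tape x 56.5 20.5
11.5333 [0.66669881 0.24247906 0.12491579] (np.float64(-0.010554955033536957), np.float64(0.2811131005927777)) -0.00018163592474313437
[(np.float64(347.7392857142857), np.float64(197.85357142857143)), (np.float64(340.56756756756755), np.float64(207.86486486486487))] ball [ 0.51688532 -0.00186961  0.09694333] 0.0011269867196881046 bed (np.float64(-0.07542478727110868), np.float64(0.0019316916422773209))
```

From above, the nose is now at y≈-17.0 and the line at -16.7 to -17.0, so they're aligned. The ball is at bed (-75, +1, z≈97 mm). Next I'll check the shut tips' true height, then go over the ball.

```bash
python3 - <<'E'
from h import *
s=read_state();P=s['tool_pos'];u,v=map(int,np.round(proj('side',P)));print(u,v,P)
p=cv2.imread('pics/side6.png')
_,d=read_camera('side');C=get_calibration('side');R=np.array(C['R'])
for r in range(v-14,v+4):
    z=float(d[r,u]);W=R.T@(np.array([(u-C['cx'])/C['fx'],(r-C['cy'])/C['fy'],1])*z-C['t']);print(r,W.round(3),p[r,u],end=' ; ')
print();plan(np.r_[b2w(-.075,.001,0)[:2],.16],-18.43)
E
```

```text
323 146 [0.66669881 0.24247906 0.12491579]
132 [0.662 0.235 0.176] [184 197 208] ; 133 [0.66  0.233 0.174] [184 198 207] ; 134 [0.659 0.232 0.172] [184 199 206] ; 135 [0.661 0.234 0.167] [184 199 206] ; 136 [0.661 0.235 0.163] [183 198 207] ; 137 [0.661 0.234 0.16 ] [184 198 207] ; 138 [0.659 0.232 0.158] [178 192 201] ; 139 [0.66  0.233 0.154] [170 184 186] ; 140 [0.835 0.439 0.007] [203 214 215] ; 141 [0.836 0.44  0.003] [176 187 197] ; 142 [ 0.836  0.44  -0.002] [ 87 124 181] ; 143 [ 0.831  0.434 -0.002] [ 62 109 178] ; 144 [ 0.824  0.426 -0.001] [ 72 117 182] ; 145 [ 0.819  0.42  -0.   ] [ 69 116 184] ; 146 [ 0.814  0.415 -0.001] [ 68 118 183] ; 147 [ 0.81   0.41  -0.002] [ 73 122 187] ; 148 [ 0.804  0.403 -0.001] [ 76 123 186] ; 149 [ 0.799  0.397 -0.001] [ 68 117 181] ; 
10 rows, turn/row [0.03, -0.0, -0.0]
[[-0.35, -2.77, -0.66], [-0.35, -2.77, -0.66], [-0.35, -2.77, -0.66], [-0.35, -2.77, -0.65], [-0.35, -2.77, -0.65]]
[[-0.35, -2.77, -0.65], [-0.35, -2.77, -0.65], [-0.35, -2.77, -0.65], [-0.35, -2.77, -0.65], [-0.35, -2.77, -0.65]]
```

The shut tips actually sit about 27 mm above the reported TCP, so ball-top contact should come at TCP z≈0.08–0.086.

Request:
carry_out(offset=[[0,-2.8,-0.65],[0,-2.8,-0.65],[0,-2.8,-0.65],[0,-2.8,-0.65],[0,-2.8,-0.65]], delta_rot=[[0,0,0],[0,0,0],[0,0,0],[0,0,0],[0,0,0]])

```text
time: 12.0
tool_pos: [0.589, 0.1118, 0.1248]
tcp_rot: [0.251, 1.557, -0.253]
wrist_force: [1.3, -0.8, 1.2]
width: 0.001
```

Request:
carry_out(offset=[[0,-2.8,-0.65],[0,-2.8,-0.65],[0,-2.8,-0.65],[0,-2.8,-0.65],[0,-2.8,-0.65]], delta_rot=[[0,0,0],[0,0,0],[0,0,0],[0,0,0],[0,0,0]])

```text
time: 12.42
tool_pos: [0.5137, -0.0106, 0.125]
tcp_rot: [0.252, 1.557, -0.253]
wrist_force: [0.7, -0.3, 0.5]
width: 0.004
```

Request:
carry_out(offset=[[0,0,0],[0.6,0,0],[0.6,0,0],[0.6,0,0],[0.6,0,0]], delta_rot=[[0,0,0],[0,0,0],[0,0,0],[0,0,0],[0,0,0]])

```text
time: 12.83
tool_pos: [0.5158, -0.0078, 0.1003]
tcp_rot: [0.251, 1.557, -0.251]
wrist_force: [0.1, 0.5, 0.2]
width: 0.002
```

```bash
python3 - <<'E'
from h import *
s=read_state();P=np.array(s['tool_pos']);print(s['time'],P,w2b(P))
p,d=read_camera('side');save('side7',p)
print('tip px',proj('side',P+[0,0,.027]),'ball px',proj('side',b2w(-.075,.001,.1)))
save('c7',cv2.resize(p[165:235,310:400],(720,560),interpolation=cv2.INTER_CUBIC))
E
```

```text
12.8333 [ 0.5157519  -0.00783141  0.10030662] (np.float64(-0.07461505907205902), np.float64(-0.004082626635607784))
tip px (np.float64(342.2005887612865), np.float64(199.53234552404513)) ball px (np.float64(341.09576748886565), np.float64(207.04424007877063))
```

View pics/c7.png

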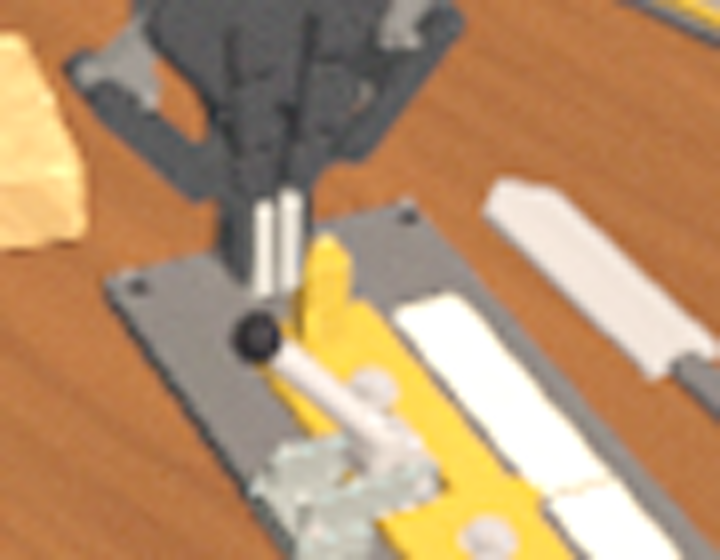

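Picture 12, my last: the shut tips at (270,290) sit just above the black ball at (258,335), well placed. From here I go by force. I'll creep down with a 4 mm +y correction.

Request:
carry_out(offset=[[0.2,0.2,0],[0.2,0.2,0],[0.2,0,0],[0.2,0,0],[0.2,0,0]], delta_rot=[[0,0,0],[0,0,0],[0,0,0],[0,0,0],[0,0,0]])

```text
time: 13.3
tool_pos: [0.5172, -0.0044, 0.0913]
tcp_rot: [0.251, 1.556, -0.251]
wrist_force: [-0.5, 0.7, -0.7]
width: -0.001
```

Request:
carry_out(offset=[[0.15,0,0],[0.15,0,0],[0.15,0,0],[0.15,0,0],[0.15,0,0]], delta_rot=[[0,0,0],[0,0,0],[0,0,0],[0,0,0],[0,0,0]])

```text
time: 13.72
tool_pos: [0.517, -0.0047, 0.0838]
tcp_rot: [0.252, 1.556, -0.252]
wrist_force: [-1.2, -0.3, 3.3]
width: 0.002
```

Request:
carry_out(offset=[[0.2,0,-0.26],[0.2,0,-0.26],[0.22,0,-0.25],[0.24,0,-0.25],[0.24,0,-0.25]], delta_rot=[[0,0,0],[0,0,0],[0,0,0],[0,0,0],[0,0,0]])

```text
time: 14.13
tool_pos: [0.5045, -0.0006, 0.0726]
tcp_rot: [0.252, 1.556, -0.252]
wrist_force: [-0.3, -1.5, 2.5]
width: -0.002
```

Request:
carry_out(offset=[[0.13,0,-0.12],[0.13,0,-0.11],[0.13,0,-0.11],[0.13,0,-0.11],[0.13,0,-0.11]], delta_rot=[[0,0,0],[0,0,0],[0,0,0],[0,0,0],[0,0,0]])

```text
time: 14.55
tool_pos: [0.4992, 0.0012, 0.0661]
tcp_rot: [0.252, 1.557, -0.252]
wrist_force: [-2.2, 0.2, 3.0]
width: -0.001
```

Request:
carry_out(offset=[[0.11,0,-0.08],[0.11,0,-0.08],[0.11,0,-0.07],[0.11,0,-0.07],[0.11,0,-0.07]], delta_rot=[[0,0,0],[0,0,0],[0,0,0],[0,0,0],[0,0,0]])

```text
time: 14.97
tool_pos: [0.4959, 0.0024, 0.0606]
tcp_rot: [0.252, 1.556, -0.252]
wrist_force: [-2.7, 0.9, 2.6]
width: -0.002
```

Request:
carry_out(offset=[[0.1,0,0],[0.12,0,0],[0.12,0,0],[0.12,0,-0.02],[0.12,0,-0.04]], delta_rot=[[0,0,0],[0,0,0],[0,0,0],[0,0,0],[0,0,0]])

```text
time: 15.38
tool_pos: [0.4957, 0.0025, 0.0549]
tcp_rot: [0.252, 1.556, -0.252]
wrist_force: [-2.0, 0.9, 2.9]
width: -0.003
```

Request:
carry_out(offset=[[0.12,0,-0.06],[0.12,0,-0.06],[0.12,0,-0.06],[0.12,0,-0.06],[0.12,0,-0.06]], delta_rot=[[0,0,0],[0,0,0],[0,0,0],[0,0,0],[0,0,0]])

```text
time: 15.8
tool_pos: [0.4926, 0.0034, 0.0488]
tcp_rot: [0.252, 1.556, -0.252]
wrist_force: [-1.6, 1.0, 1.6]
width: -0.002
```

Request:
carry_out(offset=[[0.12,0,-0.05],[0.12,0,-0.05],[0.12,0,-0.05],[0.12,0,-0.04],[0.12,0,-0.04]], delta_rot=[[0,0,0],[0,0,0],[0,0,0],[0,0,0],[0,0,0]])

```text
time: 16.22
tool_pos: [0.4902, 0.0042, 0.0431]
tcp_rot: [0.252, 1.557, -0.252]
wrist_force: [-3.0, 1.7, 5.8]
width: 0.0
```

Request:
carry_out(offset=[[0.05,0,-0.02],[0.05,0,-0.02],[0.05,0,-0.02],[0.05,0,-0.01],[0.05,0,-0.01]], delta_rot=[[0,0,0],[0,0,0],[0,0,0],[0,0,0],[0,0,0]])

```text
time: 16.63
tool_pos: [0.4893, 0.0045, 0.0407]
tcp_rot: [0.252, 1.557, -0.252]
wrist_force: [-4.3, 1.4, 7.7]
width: 0.0
```

Request:
carry_out(offset=[[0.04,0,-0.02],[0.04,0,-0.02],[0.04,0,-0.02],[0.04,0,-0.02],[0.04,0,-0.02]], delta_rot=[[0,0,0],[0,0,0],[0,0,0],[0,0,0],[0,0,0]])

```text
time: 17.05
tool_pos: [0.4887, 0.0048, 0.039]
tcp_rot: [0.252, 1.556, -0.252]
wrist_force: [-3.7, 1.9, 8.4]
width: 0.002
```

Request:
carry_out(offset=[[0.04,0,-0.02],[0.04,0,-0.02],[0.04,0,-0.02],[0.04,0,-0.01],[0.04,0,-0.01]], delta_rot=[[0,0,0],[0,0,0],[0,0,0],[0,0,0],[0,0,0]])

```text
time: 17.47
tool_pos: [0.4881, 0.005, 0.0372]
tcp_rot: [0.252, 1.556, -0.252]
wrist_force: [-4.5, 0.9, 9.7]
width: 0.0
```

Request:
carry_out(offset=[[0.025,0,-0.01],[0.025,0,-0.01],[0.025,0,-0.01],[0.025,0,-0.01],[0.025,0,-0.01]], delta_rot=[[0,0,0],[0,0,0],[0,0,0],[0,0,0],[0,0,0]])

```text
time: 17.88
tool_pos: [0.4878, 0.0051, 0.0361]
tcp_rot: [0.252, 1.556, -0.252]
wrist_force: [-4.0, 1.2, 6.3]
width: -0.002
```

Request:
carry_out(offset=[[0,0,0],[0,0,0],[0.03,0,-0.01],[0.04,0,-0.01],[0.04,0,-0.01]], delta_rot=[[0,0,0],[0,0,0],[0,0,0],[0,0,0],[0,0,0]])

```text
time: 18.3
tool_pos: [0.4874, 0.0052, 0.0349]
tcp_rot: [0.252, 1.556, -0.252]
wrist_force: [-5.3, 1.4, 9.9]
width: 0.002
```

Tangential push is about 8.3–9.5 N while moving, so the cam has bitten; I stop here. Lifting off and clearing.

Request:
carry_out(offset=[[-0.3,0,0],[-1.5,0,0],[-3,0,0],[-3,0,0],[-3,0,0]], delta_rot=[[0,0,0],[0,0,0],[0,0,0],[0,0,0],[0,0,0]])

```text
time: 18.72
tool_pos: [0.4871, 0.005, 0.1427]
tcp_rot: [0.251, 1.556, -0.252]
wrist_force: [0.3, -0.8, 0.0]
width: -0.0
```

Request:
carry_out(offset=[[0,4,0],[0,4,0],[0,4,0],[0,4,0],[0,4,0]], delta_rot=[[0,0,0],[0,0,0],[0,0,0],[0,0,0],[0,0,0]])

```text
time: 19.13
tool_pos: [0.5513, 0.1967, 0.1421]
tcp_rot: [0.252, 1.554, -0.252]
wrist_force: [0.4, -0.2, 0.4]
width: -0.001
```

Request:
carry_out(offset=[[0,2,0],[0,2,0],[0,0,0],[0,0,0],[0,0,0]], delta_rot=[[0,0,0],[0,0,0],[0,0,0],[0,0,0],[0,0,0]])

```text
time: 19.55
tool_pos: [0.5626, 0.2323, 0.1416]
tcp_rot: [0.251, 1.556, -0.252]
wrist_force: [0.2, 0.7, -0.1]
width: 0.001
```

```bash
python3 n.py 8; python3 - <<'E'
from h import *
o=[]
P0=b2w(-.026-.0826,.001,.034+.02)
L=[]
for n in('top','side'):
    u,v=map(int,np.round(proj(n,P0)))
    g=cv2.imread(f'pics/{n}8.png',0)[v-8:v+9,u-8:u+9].astype(float);w=np.clip(50-g,0,None);yy,xx=np.mgrid[v-8:v+9,u-8:u+9];q=((w*xx).sum()/w.sum(),(w*yy).sum()/w.sum());print(n,(u,v),q)
    A=ray(n,*q,0);B=ray(n,*q,.2);L.append((A,(B-A)/np.linalg.norm(B-A)))
(A,d1),(B,d2)=L;k=np.linalg.lstsq(np.c_[d1,-d2],B-A,rcond=None)[0];P=(A+k[0]*d1+B+k[1]*d2)/2;print('ball',P,w2b(P))
E
```

```text
x 24.0 nose mid y -17.625
x 22.75 nose mid y -16.875
x 21.5 nose mid y -16.875
x 20.25 nose mid y -17.125
x 19.0 nose mid y -17.0
x 17.75 nose mid y -16.625
top fence y ends 102.0 -80.0 x edges 16.5 -36.5 nose y -17.152255639097746 tip x 24.0
   line y -17.039238721804512 tape x 53.5 26.5
side fence y ends 133.5 -80.0 x edges 18.0 -35.5 nose y -18.627049180327873 tip x 23.5
   line y -16.13397630400231 tape x 56.5 20.5
19.65 [0.56261309 0.2317479  0.14182716] (np.float64(-0.10590802897564554), np.float64(0.2380226549297093)) 0.002094165977069757
top (343, 210) (np.float64(343.32716049382714), np.float64(209.12345679012347))
side (329, 224) (np.float64(329.0), np.float64(223.66666666666666))
ball [0.487453   0.00897999 0.05382903] (np.float64(-0.10677762955731483), np.float64(0.002918799558666705))
```

The fence hasn't moved (nose y -17.1, line -17.0 from above), and the lever ball stays down at z≈0.054. Handing in.

```bash
python3 -c "
from workcell import *
print(finish_job())"
```

```text
the job is handed in; nothing more can be done
None
```

The job is handed in: the fence's nose stands on the scribed line and the cam lever is pressed down until it bit. I gripped the brass fence by its post and slid it about 45 mm, with 3–6 N along the slide. An overhead check then showed it a little short, so I regripped for one small correction. After that I pressed the lever with shut fingertips, let go and moved clear. The clock stood at about 20 s.

**Last checks**
- **Nose on the line:** from above, the nose is at y = -17.1 mm and the line at -17.0 mm. Pressing the lever did not move the fence.
- **Views disagree:** the side view puts the nose about 2.5 mm past the line. That view is very sensitive to the nose's assumed height, so I trusted the top view.
- **Lever:** the push on the ball was about 8.3 N at the last moving reading (9.9 N straight down), and the trend suggests up to 9.5 N. One slower step in between read lower, about 6 N. The ball stayed down at z ≈ 0.054 m (about 0.73 rad) after release. I did not tug the fence to test the hold.
- **Tool height:** the camera showed the fingertips about 27 mm above the reported tool position, so I set contact heights by camera and force.
- **Other things on the bench:** I touched none of them knowingly, but did not measure them afterwards.

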